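Fit the return spring and clamp bar on the hold-down post

ROBOT

A 6-joint arm with a two-finger parallel gripper is mounted at the origin on a cart in front of the work surface, level with it; the furniture and walls round the work are solid. World frame = base frame: x ahead of the robot, y to its left, z up, the work surface at z = 0. Lengths are in m, angles in rad, forces in N, time in s.
With the tool pointing down it reaches from about 0.375 to 0.825 m from the base axis. Payload 5.5 kg.
Tool frame: the origin (TCP) lies on the centre line of the jaws, within the pads' length; the fingertips stand 14 mm ahead of it and the grasp point (between the pads) lies 5 mm behind it; z points along the fingers, y is the line along which they close (so a half turn about z gives the same grasp; the last joint's range is limited). The gripper opens to 85 mm and grips with 20 to 120 N. Pads are 22 mm wide; open, the fingers measure 114 mm over their backs; the gripper's body (76 mm by 85 mm) begins 54 mm behind the grasp point. The pads swing forward as they close: fully open they stand 13 mm farther back than shut.
Start: joints at [1.126, 0.314, -0.047, 1.21, 0, 1.571], TCP at [0.258, 0.542, 0.245] pointing down, gripper open.
Joint ranges: [-2.67, 2.67], [-0.69, 1.73], [-1.03, 1.25], [-2.08, 2.16], [-1.42, 1.45], [-3.14, 3.14]. Speed limits (rad/s): [2.39, 2.39, 3.01, 3.14, 3.14, 3.14].

INTERFACE

Orientations are given as a unit quaternion [w, x, y, z].
In Python, from workcell import arm gives the robot as it stands.
- The arm moves only by the tool apply_moves, never from a script. Its argument "deltas" is a list of rows, each an object with "gripper": the opening, from 0 (shut) to 1 (fully open); "delta_pos": the shift along the world's x, y, z in mm, a list of three; "roll": the turn about the world's z in rad. A call has 1 to 20 rows; each row shifts and turns the commanded pose from where the row before left it; what a row does not reach is not made up. A row lasts 1/10 s, in which the tool goes at most 50 mm and 8.59 degrees, less where a joint would pass 70% of its speed; a pose out of reach is approached as far as the arm can. A call is refused whole if a number of a shift passes 50 or a number of a turn 0.15, either way. A call with a gripper value outside its range is refused whole. The fingers move at their own pace and stop on an object; the grip force is fixed at half the most. Time passes only in rows, so rows that do not move let the fingers close. It gives the time, the measured TCP pose, the force, the opening and the grip force at its end, in the units of the state.
- arm.get_obs(): the state, without advancing time (a new reading comes with each control period).
- arm.capture(name): name is "scene" or "top" or "wrist"; returns the picture (420x560x3 uint8, blue, green, red); there is no depth.
- arm.get_calibration(name): a dict with "camera_matrix" (3x3 intrinsics, pixels), "k1" (the pictures are not rectified: a ray, as slopes to the right and down, at radius r is drawn at 1 + k1 r^2 times it, then the intrinsics apply), "position" and "attitude" of the camera in the world; the wrist camera has in their place "T_tool_cam" (4x4, takes a point from camera to tool coordinates, whose origin is the TCP and whose axes are the flange's). Camera axes: x right, y up, looking along -z (the intrinsics and any distortion apply to the point x, -y, -z); pixel columns grow to the right and rows downward; lengths in m; the calibration is good to about 2 mm. A picture is of the moment at which its call begins: read the wrist's pose just before it. get_calibration takes no time and is no camera call.
- arm.close_job(): hands the job in; it is judged then, once.
The state is a dict: "time_s": time; "qpos": joint angles; "dq": joint speeds; "joint_torque": joint torques, N m; "position": TCP position; "eef_rot": TCP orientation; "wrist_force": force on the tool from outside, world axes, zero at the start; "ft_torque": the same for the moment, N m; "grip_width": finger opening in m; "gripper_force": force on a finger pad.
Only numpy, scipy, OpenCV 4.12 (cv2) and the standard library are available. Lean on these libraries where they do the work, as an engineer would, in place of code of your own. Each camera call takes 0.05 s, during which the arm holds its last target. There are 200 camera calls.

TASK

Rebuild the hold-down on the saw's sliding table: thread the yellow coil spring, tail end down, over the slotted steel post, twisting it a little if its tail snags, until the tail sits right at the bottom of the slot on the blue base. Then drop the aluminium clamp bar, through the hole in its middle, over the post so that it lies level on top of the spring, and let go. Leave the other things on the table where they are.

Things in the scene. Friction and masses are not known exactly. Their poses are not given: they have to be found in the camera images.
- post: Fixed post: blue round base (92 mm across, 12 thick) with an upright steel rod, 28 mm diameter, top 104 mm above the table, last 7 mm tapering to 20 across. A slot 9 mm wide (13 at the very top) splits the rod right through, from its open top down to the base. Origin: centre of the underside, on the table; z up; x along the slot (a half turn looks the same).
- post_seat (a point): Centre of the base's top face on the rod's axis, 12 mm above the table: where the spring's foot comes to rest. Axes as the post.
- post_top (a point): Centre of the rod's top end, 104 mm above the table. Axes as the post.
- spring: Rigid yellow coil spring standing upright, 70 mm tall, 44 outside, 34 inside, 5 mm wire, 110-220 g. At its foot a straight 5 mm thick tail crosses the bore and sticks out 13 mm past the coils on both sides (71 mm end to end); if not in line with the post's slot it snags on the rod's top. Origin: centre of the underside; z up; x along the tail (a half turn makes no difference).
- clamp_bar: Flat aluminium bar with black rubber ends, lying on the table, 166 x 48 x 16 mm (ends 50 wide), 150-300 g, round 34 mm hole through its middle. Origin: centre of the underside, on the hole's axis; x along its length; z up. Grip it across its 48 mm width at the middle: the rod may pass up between the fingers.
- glue_bottle: Bystander: tall white glue bottle with a red nozzle, 60 x 60 x 197 mm. Origin: centre of the underside.
- tape_roll: Bystander: flat-lying masking tape roll, 103 mm across, 25 mm high. Origin: centre of the underside.
- tape_measure: Bystander: yellow and black tape measure, 37 x 89 x 66 mm. Origin: centre of the underside.
- screwdriver: Bystander: red-handled screwdriver lying down, 219 mm long. Origin: centre of the underside.
- offcut_1: Bystander: small brown timber offcut, 70 x 80 x 22 mm. Origin: centre of the underside.
- pencil: Bystander: red flat carpenter pencil, 164 mm long. Origin: centre of the underside.
- hinged_tin: Bystander: flat steel tin with a green lid, 73 x 102 x 28 mm. Origin: centre of the underside.
- marking_gauge: Bystander: beech marking gauge with a brass screw, 56 x 200 x 72 mm. Origin: centre of the underside.

How it is judged:
On the way:
1. the spring is threaded over the post with its tail at the bottom of the slot (z of spring in the frame of post below 0.016 m and horizontal distance between spring and post_seat below 0.006 m and angle between spring's own z axis and vertical below 0.1 rad), for 0.2 s.
At the end, for the whole second after the job is handed in: Spring on the post: foot within 4 mm of the base's top and 6 mm of the axis, upright within 0.1 rad. Clamp bar on it: underside 66 to 75 mm above the spring's foot, centred on the post within 7 mm, level within 0.1 rad. Both at rest, no bystander moved over 30 mm (all of step 1 and z of clamp_bar in the frame of spring between 0.066 and 0.075 m and horizontal distance between clamp_bar and post_seat below 0.007 m and angle between clamp_bar's own z axis and vertical below 0.1 rad and linear speed of each of spring, clamp_bar below 0.02 m/s); the robot touches nothing.
It fails at once if a bystander is moved by more than 30 mm (distance of any of glue_bottle, tape_roll, tape_measure, screwdriver, offcut_1, pencil, marking_gauge, hinged_tin from where it was at the start of the episode above 0.03 m).
It also fails if it takes over 64 s, if anything falls off the work surface, if the arm or the gripper's body presses on something with over 40 N, if the wrist force passes 120 N, or if a joint passes its speed limit or range.

## Working session

There is one attempt and no reset: what is moved stays moved. The work goes in short steps, Python scripts to look and compute and a tool call to move; the robot and the scene stay as the last step left them, time stands still between calls to the robot, and variables do not carry over. Pictures are saved under pics/ and viewed, at most 10 in all, crops included, and the job is handed in when it is done.

Besides the shell and the picture viewer there is one more tool, called as name([rows], argument=value, ...), one row to a line, values as JSON. apply_moves: Moves the arm, as the interface text tells. Its arguments: {"type":"object","properties":{"deltas":{"type":"array","items":{"type":"object","properties":{"gripper":{"type":"number"},"delta_pos":{"type":"array","items":{"type":"number"}},"roll":{"type":"number"}}}}},"required":["deltas"]}

```bash
ls; mkdir -p pics; cat > h.py <<'E'
import numpy as np, cv2
from workcell import arm
from scipy.spatial.transform import Rotation as R
def cal(name,obs=None):
    c=arm.get_calibration(name); K=np.array(c["camera_matrix"]); k1=c["k1"]
    if name=="wrist":
        o=obs; q=o["eef_rot"]; Rt=R.from_quat([q[1],q[2],q[3],q[0]]).as_matrix()
        T=np.array(c["T_tool_cam"]); return K,k1,Rt@T[:3,:3],np.array(o["position"])+Rt@T[:3,3]
    q=np.array(c["attitude"]); Rc=q if q.shape==(3,3) else R.from_quat([q[1],q[2],q[3],q[0]]).as_matrix()
    return K,k1,Rc,np.array(c["position"])
def ray(C,uv):
    K,k1,Rc,p=C; uv=np.asarray(uv,float).reshape(-1,1,2)
    s=cv2.undistortPoints(uv,K,np.array([k1,0,0,0,0.]),).reshape(-1,2)
    return p,(Rc@np.c_[s[:,0],-s[:,1],-np.ones(len(s))].T).T
def onz(C,uv,z):
    p,d=ray(C,uv); return p+d*((z-p[2])/d[:,2])[:,None]
def proj(C,P):
    K,k1,Rc,p=C; c=(np.atleast_2d(P)-p)@Rc; c=c*[1,-1,-1]
    return cv2.projectPoints(c.reshape(-1,1,3),np.zeros(3),np.zeros(3),K,np.array([k1,0,0,0,0.]))[0].reshape(-1,2)
E
python3 - <<'E'
from h import *
for n in ("scene","top"):
    print(arm.get_calibration(n)); cv2.imwrite(f"pics/{n}0.png",arm.capture(n))
o=arm.get_obs(); print(o); cv2.imwrite("pics/wrist0.png",arm.capture("wrist")); print(arm.get_calibration("wrist"))
E
```

```text
pics
{'camera_matrix': array([[497.90641554,   0.        , 281.10391749],
       [  0.        , 497.90641554, 206.23343541],
       [  0.        ,   0.        ,   1.        ]]), 'k1': -0.09350189987065309, 'position': array([2.01179555, 1.09663173, 1.35374306]), 'attitude': array([0.40962916, 0.2051409 , 0.41729234, 0.7848492 ])}
{'camera_matrix': array([[473.52651523,   0.        , 275.74725017],
       [  0.        , 473.52651523, 207.85610885],
       [  0.        ,   0.        ,   1.        ]]), 'k1': -0.1628329708664836, 'position': array([-0.2437383 , -0.20578325,  1.49595034]), 'attitude': array([ 0.77401773,  0.2085373 , -0.15984979, -0.57607013])}
{'time_s': 0.1, 'qpos': array([ 1.12599995e+00,  3.14162925e-01, -4.79452738e-02,  1.21021940e+00,
       -1.00063993e-08,  1.57079963e+00]), 'dq': array([-0.00207852, -0.00110711,  0.00326025, -0.00160585,  0.00087287,
        0.00040906]), 'joint_torque': array([ 1.10366331e-03, -5.40766811e+01,  3.40540695e+01,  1.12449954e-02,
        3.98306497e-05,  8.53127830e-06]), 'position': array([0.25795348, 0.54117636, 0.24453103]), 'eef_rot': array([-1.68869436e-04,  2.20570928e-01,  9.75370637e-01, -7.46779389e-04]), 'wrist_force': array([-0.78310922,  0.3708115 , -0.09127405]), 'ft_torque': array([ 0.03477626, -0.00609642, -0.02443192]), 'gripper_force': 0.0, 'grip_width': 0.08567870611509455}
{'camera_matrix': array([[322.22879558,   0.        , 282.95130025],
       [  0.        , 322.22879558, 207.42822891],
       [  0.        ,   0.        ,   1.        ]]), 'k1': -0.05075128294145422, 'T_tool_cam': array([[ 2.00592684e-04,  9.51318507e-01,  3.08209440e-01,
         7.84806137e-02],
       [ 9.99999647e-01,  6.05908981e-05, -8.37851873e-04,
        -1.13333216e-03],
       [-8.15738679e-04,  3.08209499e-01, -9.51318159e-01,
        -1.29414536e-01],
       [ 0.00000000e+00,  0.00000000e+00,  0.00000000e+00,
         1.00000000e+00]])}
```

View pics/top0.png

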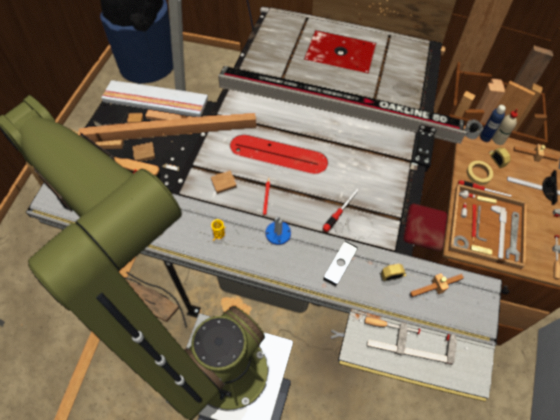

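View pics/scene0.png

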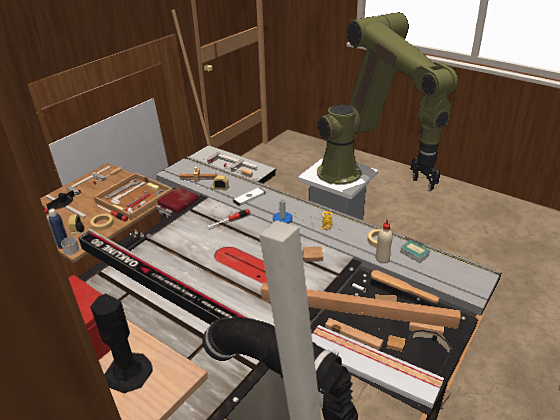

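The top view shows the spring near (218,230), the post's blue base at (278,233) and the bar at (340,263). In the scene view they are at (327,220), (282,215) and (249,195). Next I'll turn these into positions.

```bash
python3 - <<'E'
from h import *
def blob(img,lo,hi,box):
    m=cv2.inRange(cv2.cvtColor(img,cv2.COLOR_BGR2HSV),lo,hi); M=np.zeros_like(m); x0,y0,x1,y1=box; M[y0:y1,x0:x1]=m[y0:y1,x0:x1]
    n,l,s,c=cv2.connectedComponentsWithStats(M); i=1+np.argmax(s[1:,4]); return c[i],s[i],(l==i).astype('uint8')
B=((105,120,60),(125,255,255)); Y=((18,130,80),(35,255,255)); W=((0,0,190),(180,40,255))
for n,b in (("top",[(255,210,305,255),(200,212,235,248),(315,235,370,290)]),("scene",[(265,195,300,230),(315,205,340,235),(225,180,270,210)])):
    im=cv2.imread(f"pics/{n}0.png"); C=cal(n)
    for nm,col,box,z in (("base",B,b[0],.012),("spring",Y,b[1],.035),("bar",W,b[2],.016)):
        c,s,m=blob(im,*col,box); P=onz(C,c,z)[0]; print(n,nm,c,s,P.round(4))
        if nm=="bar":
            q=cv2.boxPoints(cv2.minAreaRect(cv2.findContours(m,0,2)[0][0])); Q=onz(C,q,z); print(Q.round(4).tolist())
E
```

```text
top base [277.85013624 233.62942779] [266 222  25  22 367] [ 0.4971 -0.0042  0.012 ]
top spring [217.79372197 228.57847534] [211 219  14  21 223] [0.4438 0.1992 0.035 ]
top bar [340.00655738 262.3704918 ] [324 242  33  41 610] [ 0.4501 -0.2395  0.016 ]
[[0.3858, -0.1951, 0.016], [0.5349, -0.2295, 0.016], [0.5188, -0.2852, 0.016], [0.3713, -0.2488, 0.016]]
scene base [282.79130435 217.28695652] [273 212  19  11 115] [0.511  0.0039 0.012 ]
scene spring [326.57142857 219.9924812 ] [321 211  12  19 133] [0.4443 0.1973 0.035 ]
scene bar [248.46783626 194.73684211] [235 187  29  16 171] [ 0.4553 -0.2421  0.016 ]
[[0.513, -0.2846, 0.016], [0.3545, -0.2453, 0.016], [0.3929, -0.1979, 0.016], [0.5471, -0.2379, 0.016]]
```

apply_moves([
  {"delta_pos": [20, -37, 1], "gripper": 1},
  {"delta_pos": [20, -38, 1], "gripper": 1},
  {"delta_pos": [21, -38, 1], "gripper": 1},
  {"delta_pos": [21, -38, 1], "gripper": 1},
  {"delta_pos": [21, -38, 1], "gripper": 1},
  {"delta_pos": [21, -38, 0], "gripper": 1},
  {"delta_pos": [21, -38, 0], "gripper": 1},
  {"delta_pos": [21, -38, 0], "gripper": 1},
  {"delta_pos": [20, -40, 0], "gripper": 1},
  {"delta_pos": [0, 0, 0], "gripper": 1},
  {"delta_pos": [0, 0, 0], "gripper": 1},
])

```text
validation failed for argument at $.de...
```

```bash
python3 - <<'E'
from h import *
o=arm.get_obs(); im=arm.capture("wrist"); cv2.imwrite("pics/w1.png",im); print(o["position"],o["eef_rot"],o["time_s"],o["qpos"])
np.save("w1.npy",[o],allow_pickle=True)
C=cal("wrist",o); print(C[3],proj(C,[[.444,.198,0],[.444,.198,.07],[.497,-.004,.012],[.497,-.004,.104]]))
E
```

```text
[0.25797231 0.5412357  0.24462613] [-1.33069713e-04  2.20549279e-01  9.75375602e-01 -6.57775449e-04] 0.15 [ 1.12603033e+00  3.14083334e-01 -4.78372080e-02  1.21021764e+00
 -3.05722964e-05  1.57078562e+00]
[0.18671023 0.57413653 0.37403996] [[132.68003552 377.93033849]
 [110.59939751 419.20789016]
 [ 51.20276853 440.99563841]
 [ 13.06390121 499.10709396]]
```

View pics/w1.png

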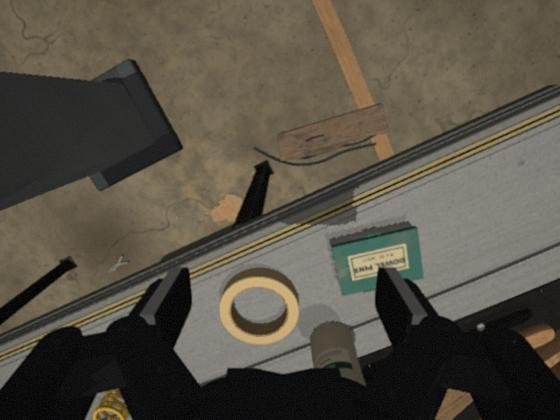

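The move was refused, probably because rows need "roll". The wrist view from the start pose shows the tape roll at (260,305), the glue bottle at (335,345) and the tin at (378,260). I'll lift a little first, then go across.

apply_moves([
  {"delta_pos": [10, -15, 20], "roll": 0, "gripper": 1},
  {"delta_pos": [20, -38, 5], "roll": 0, "gripper": 1},
  {"delta_pos": [21, -38, 0], "roll": 0, "gripper": 1},
  {"delta_pos": [21, -38, 0], "roll": 0, "gripper": 1},
  {"delta_pos": [21, -38, 0], "roll": 0, "gripper": 1},
  {"delta_pos": [21, -38, 0], "roll": 0, "gripper": 1},
  {"delta_pos": [21, -38, 0], "roll": 0, "gripper": 1},
  {"delta_pos": [21, -38, 0], "roll": 0, "gripper": 1},
  {"delta_pos": [20, -40, 0], "roll": 0, "gripper": 1},
  {"delta_pos": [10, -22, 0], "roll": 0, "gripper": 1},
  {"delta_pos": [0, 0, 0], "roll": 0, "gripper": 1},
])

```text
time_s: 1.3
position: [0.4451, 0.196, 0.2702]
eef_rot: [0.0, 0.223, 0.975, -0.0]
wrist_force: [0.0, 0.6, -0.9]
grip_width: 0.0856
gripper_force: 0.0
```

```bash
python3 - <<'E'
from h import *
o=arm.get_obs(); im=arm.capture("wrist"); cv2.imwrite("pics/w1.png",im); print(o["position"],o["eef_rot"],o["time_s"],o["qpos"])
np.save("w1.npy",[o],allow_pickle=True)
C=cal("wrist",o); print(C[3],proj(C,[[.444,.198,0],[.444,.198,.07],[.497,-.004,.012],[.497,-.004,.104]]))
E
```

```text
[0.44507705 0.19602805 0.27022934] [ 1.63281280e-04  2.22727854e-01  9.74880570e-01 -3.87519575e-04] 1.3 [ 4.15404424e-01  9.01359273e-02 -2.66756435e-01  1.21410489e+00
 -8.16674057e-04  8.64627991e-01]
[0.37387645 0.22919779 0.39960784] [[284.77173622 167.25478538]
 [285.14074255 179.94257851]
 [167.63752805 267.88639212]
 [139.57222255 308.59490127]]
```

View pics/w1.png

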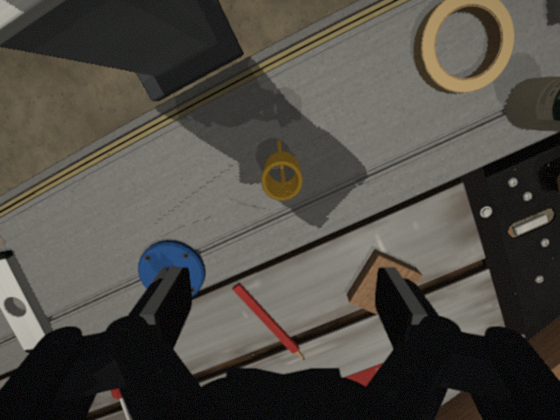

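The wrist view shows the spring from above: top ring centre about (282,182) and tail tip at (281,142), pointing up in the image along tool x. The blue base is at (171,268), with the rod hidden by the finger. Now I'll measure the spring and its tail.

```bash
python3 - <<'E'
from h import *
o=np.load("w1.npy",allow_pickle=True)[0]; C=cal("wrist",o); im=cv2.imread("pics/w1.png")
m=cv2.inRange(cv2.cvtColor(im,cv2.COLOR_BGR2HSV),(15,130,70),(35,255,255)); m[:120]=0;m[220:]=0;m[:,:250]=0;m[:,315:]=0
for r in range(136,205,2):
    x=np.where(m[r])[0]; print(r,(x.min(),x.max(),len(x)) if len(x) else None,end='; ')
big=cv2.resize(im[125:215,235:330],None,fx=6,fy=6,interpolation=cv2.INTER_CUBIC)
b2=cv2.resize(im[225:310,120:220],None,fx=6,fy=6,interpolation=cv2.INTER_CUBIC)[:510]; 
h=max(len(big),len(b2)); 
cv2.imwrite("pics/c1.png",cv2.resize(np.hstack([cv2.copyMakeBorder(a,0,h-len(a),0,0,0) for a in (big,b2)]),None,fx=.68,fy=.68))
b,s,a=cv2.split(im); 
E
```

```text
136 None; 138 None; 140 (np.int64(278), np.int64(278), 1); 142 (np.int64(277), np.int64(280), 4); 144 (np.int64(277), np.int64(280), 4); 146 (np.int64(278), np.int64(280), 3); 148 (np.int64(278), np.int64(281), 4); 150 (np.int64(278), np.int64(281), 4); 152 (np.int64(276), np.int64(287), 12); 154 (np.int64(272), np.int64(291), 20); 156 (np.int64(270), np.int64(293), 24); 158 (np.int64(268), np.int64(295), 28); 160 (np.int64(267), np.int64(296), 30); 162 (np.int64(266), np.int64(297), 32); 164 (np.int64(265), np.int64(298), 34); 166 (np.int64(265), np.int64(298), 25); 168 (np.int64(264), np.int64(299), 21); 170 (np.int64(263), np.int64(299), 17); 172 (np.int64(263), np.int64(300), 16); 174 (np.int64(262), np.int64(301), 20); 176 (np.int64(262), np.int64(301), 22); 178 (np.int64(261), np.int64(301), 26); 180 (np.int64(261), np.int64(301), 31); 182 (np.int64(262), np.int64(301), 40); 184 (np.int64(262), np.int64(301), 40); 186 (np.int64(263), np.int64(300), 38); 188 (np.int64(263), np.int64(300), 38); 190 (np.int64(264), np.int64(299), 36); 192 (np.int64(266), np.int64(298), 33); 194 (np.int64(267), np.int64(296), 30); 196 (np.int64(270), np.int64(294), 25); 198 (np.int64(273), np.int64(290), 18); 200 (np.int64(280), np.int64(284), 5); 202 None; 204 None;
```

View pics/c1.png

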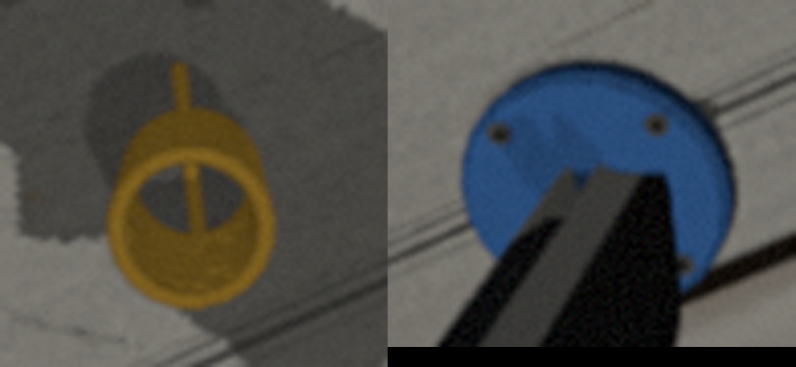

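The crop shows the ring's outline from about row 161 to 200.5, centre (281.5,180.8). The tail runs from (279.1,140.9) to (283.3,182.6). On the post crop the rod's slot is hidden by the finger.

```bash
python3 - <<'E'
from h import *
o=np.load("w1.npy",allow_pickle=True)[0]; C=cal("wrist",o)
P=onz(C,[281.5,180.8],.0675)[0]; T=onz(C,[[279.1,140.9],[283.3,182.6]],.003); print("ring",P,"wid",onz(C,[[261,180.8],[302,180.8]],.0675))
d=T[1]-T[0]; print("tail",T,np.degrees(np.arctan2(d[1],d[0])), "tip dist",np.linalg.norm(T[0,:2]-P[:2]))
q=o["eef_rot"]; M=R.from_quat([q[1],q[2],q[3],q[0]]).as_matrix(); print("toolx",np.degrees(np.arctan2(M[1,0],M[0,0])),"need",(P-o["position"])*1000, "line offs", np.cross(d[:2]/np.linalg.norm(d[:2]),P[:2]-T[0,:2]))
E
```

```text
ring [0.44369907 0.19390058 0.0675    ] wid [[0.43429637 0.174404   0.0675    ]
 [0.45309046 0.21340097 0.0675    ]]
tail [[0.41124309 0.20605415 0.003     ]
 [0.46034308 0.18807928 0.003     ]] -20.10702077758305 tip dist 0.03465689483432772
toolx 154.26139986534716 need [  -1.37798024   -2.12747258 -202.72934155] line offs -0.00025529077876105394<stdin>:5: DeprecationWarning: Arrays of 2-dimensional vectors are deprecated. Use arrays of 3-dimensional vectors instead. (deprecated in NumPy 2.0)
```

apply_moves([
  {"delta_pos": [-1, -2, -40], "roll": 0.05, "gripper": 1},
  {"delta_pos": [0, 0, -40], "roll": 0.05, "gripper": 1},
  {"delta_pos": [0, 0, -40], "roll": 0, "gripper": 1},
  {"delta_pos": [0, 0, -40], "roll": 0, "gripper": 1},
  {"delta_pos": [0, 0, -35], "roll": 0, "gripper": 1},
  {"delta_pos": [0, 0, -25], "roll": 0, "gripper": 1},
  {"delta_pos": [0, 0, 0], "roll": 0, "gripper": 1},
  {"delta_pos": [0, 0, 0], "roll": 0, "gripper": 0.3},
  {"delta_pos": [0, 0, 0], "roll": 0, "gripper": 0.3},
  {"delta_pos": [0, 0, 0], "roll": 0, "gripper": 0.3},
  {"delta_pos": [0, 0, 0], "roll": 0, "gripper": 0.3},
  {"delta_pos": [0, 0, 0], "roll": 0, "gripper": 0.3},
])

```text
time_s: 2.55
position: [0.4444, 0.1973, 0.0523]
eef_rot: [0.001, 0.172, 0.985, 0.001]
wrist_force: [-2.1, 0.5, 7.9]
grip_width: 0.0437
gripper_force: 60.3
```

apply_moves([
  {"delta_pos": [0, 0, 20], "roll": 0, "gripper": 0.3},
  {"delta_pos": [0, 0, 35], "roll": 0, "gripper": 0.3},
  {"delta_pos": [0, 0, 45], "roll": 0, "gripper": 0.3},
  {"delta_pos": [0, -10, 45], "roll": 0, "gripper": 0.3},
  {"delta_pos": [15, -30, 30], "roll": 0, "gripper": 0.3},
  {"delta_pos": [20, -38, 20], "roll": 0, "gripper": 0.3},
  {"delta_pos": [22, -40, 0], "roll": 0, "gripper": 0.3},
  {"delta_pos": [22, -40, 0], "roll": 0, "gripper": 0.3},
  {"delta_pos": [22, -39, 0], "roll": 0, "gripper": 0.3},
  {"delta_pos": [22, -30, 0], "roll": 0, "gripper": 0.3},
  {"delta_pos": [0, 0, 0], "roll": 0, "gripper": 0.3},
  {"delta_pos": [0, 0, 0], "roll": 0, "gripper": 0.3},
])

```text
time_s: 3.75
position: [0.5662, -0.031, 0.2457]
eef_rot: [0.0, 0.172, 0.985, 0.0]
wrist_force: [-0.2, 0.5, -1.8]
grip_width: 0.0436
gripper_force: 61.6
```

```bash
python3 - <<'E'
from h import *
o=arm.get_obs(); im=arm.capture("wrist"); cv2.imwrite("pics/w2.png",im); print(o["position"],o["eef_rot"],o["time_s"],o["grip_width"],o["wrist_force"])
np.save("w2.npy",[o],allow_pickle=True)
C=cal("wrist",o); p=proj(C,[[.497,-.004,.012],[.497,-.004,.104]]); print(p)
x,y=p.mean(0).astype(int)
c=cv2.resize(im[max(0,y-70):y+70,x-90:x+90],None,fx=4,fy=4,interpolation=cv2.INTER_CUBIC)
cv2.imwrite("pics/c2.png",c); print(x-90,max(0,y-70),c.shape)
E
```

```text
[ 0.56621952 -0.03100083  0.24571368] [6.97684023e-05 1.72460558e-01 9.85016388e-01 2.57416668e-04] 3.75 0.04363449529577558 [-0.20950353  0.52461445 -1.76344035]
[[285.37949352 107.70465635]
 [286.36599763 109.11165491]]
195 38 (560, 720, 3)
```

View pics/c2.png

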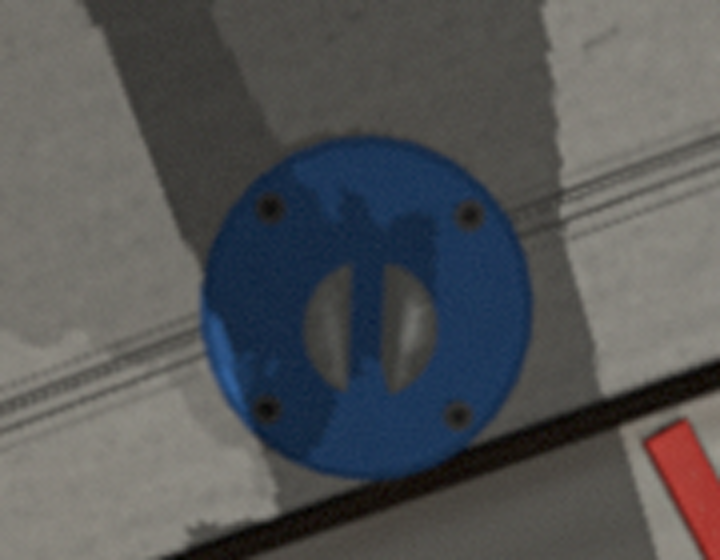

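The crop shows the rod from almost straight above: centre near crop (370,328), slot nearly vertical, from (368,262) to (366,392). I'll fit the edges and find the held spring's ring in the same picture.

```bash
python3 - <<'E'
from h import *
o=np.load("w2.npy",allow_pickle=True)[0]; C=cal("wrist",o); im=cv2.imread("pics/w2.png")
hsv=cv2.cvtColor(im,cv2.COLOR_BGR2HSV)
bm=cv2.inRange(hsv,(100,110,30),(125,255,255))
bm[:50]=0;bm[180:]=0;bm[:,:230]=0;bm[:,:][:,345:]=0
cn=max(cv2.findContours(bm,0,1)[0],key=cv2.contourArea); e=cv2.fitEllipse(cv2.convexHull(cn)); print("base",e,onz(C,e[0],.012))
big=cv2.resize(im[95:145,262:312],None,fx=8,fy=8,interpolation=cv2.INTER_CUBIC)
S=cv2.cvtColor(big,cv2.COLOR_BGR2HSV)[:,:,1]; g=(S<110).astype('uint8')
n,l,s,c=cv2.connectedComponentsWithStats(g); k=1+np.argsort(-s[1:,4])[:2]; k=sorted(k,key=lambda i:c[i][0]); print(s[k],c[k])
f=lambda a:(np.asarray(a,float)+.5)/8-.5+[262,95]
hull=cv2.convexHull(cv2.findContours(np.isin(l,k).astype('uint8'),0,1)[0][0] if 0 else np.argwhere(np.isin(l,k))[:,::-1].astype(np.int32))
E=cv2.fitEllipse(hull); print("rod px",f(E[0]),np.array(E[1])/8,"->",onz(C,f(E[0]),.099))
D=[]
for i,fn in ((k[0],np.max),(k[1],np.min)):
    y0,h=s[i][1],s[i][3]; rows=np.arange(y0+int(.2*h),y0+int(.8*h)); xs=[fn(np.where(l[r]==i)[0]) for r in rows]
    a,b=np.polyfit(rows,xs,1); Q=onz(C,f([[a*rows[0]+b,rows[0]],[a*rows[-1]+b,rows[-1]]]),.1); d=Q[0]-Q[1]; D.append(np.degrees(np.arctan2(d[1],d[0]))); print("edge",Q[:,:2].round(4).tolist(),D[-1])
print("slot angle",np.mean(D))
y=cv2.inRange(hsv,(15,130,60),(35,255,255)); n,l,s,c=cv2.connectedComponentsWithStats(y); print(s[s[:,4]>150][1:],c[s[:,4]>150][1:])
cv2.imwrite("pics/c3.png",cv2.resize(im[150:320,180:390],None,fx=3.4,fy=3.4,interpolation=cv2.INTER_CUBIC))
E
```

```text
base ((286.2477111816406, 114.66719055175781), (82.10813903808594, 85.482177734375), 177.1443328857422) [[ 0.50419377 -0.00557672  0.012     ]]
[[   68    71   103   257 19403]
 [  223    71   118   261 23177]] [[124.92037314 198.3358759 ]
 [275.35211632 199.67364197]]
rod px [287.057621  119.6661644] [34.2226944  35.02986526] -> [[ 0.50525543 -0.00628107  0.099     ]]
edge [[0.4966, -0.0071], [0.5109, -0.0128]] 158.19215710492966
edge [[0.4987, -0.0013], [0.5133, -0.007]] 158.6159032956697
slot angle 158.4040302002997
[[  230   184   107   165 10092]] [[282.6621086  275.92469283]]
```

View pics/c3.png

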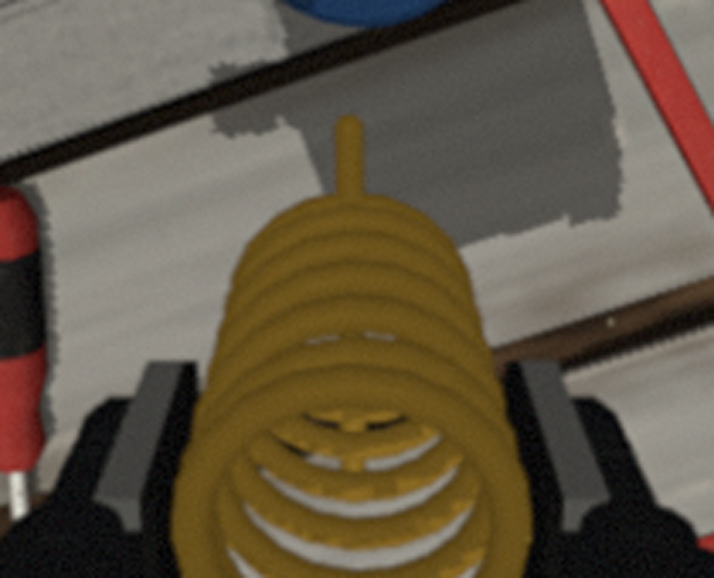

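The crop shows the spring held upright. The tail tip is at pixel (282.6,184.4), runs to about (283.2,206) at the coils, and is seen again inside the bore at about (283,285).

```bash
python3 - <<'E'
from h import *
o=np.load("w2.npy",allow_pickle=True)[0]; C=cal("wrist",o); t=o["position"]
T=onz(C,[[282.6,184.2],[283.2,205.9],[283.2,285.3]],t[2]-.0498); print(T)
q=o["eef_rot"]; M=R.from_quat([q[1],q[2],q[3],q[0]]).as_matrix()
print("tool frame mm",((T-t)@M*1000).round(1))
for i in (1,2):
    d=T[0]-T[i]; print(np.degrees(np.arctan2(d[1],d[0])))
d=T[0]-T[2]; d/=np.linalg.norm(d); c=T[0]-.0355*d; print("centre",c,"need",(np.array([.5048,-.006,0])-c)*1000)
# silhouettes: left/right of coils low down
im=cv2.imread("pics/w2.png"); y=cv2.inRange(cv2.cvtColor(im,cv2.COLOR_BGR2HSV),(15,130,60),(35,255,255))
for r in (215,225,235,250,270,300,320):
    x=np.where(y[r,180:390])[0]+180; print(r,x.min(),x.max(),(x.min()+x.max())/2)
E
```

```text
[[ 0.53338937 -0.02042839  0.19591368]
 [ 0.54574943 -0.0245228   0.19591368]
 [ 0.59563642 -0.04251892  0.19591368]]
tool frame mm [[ 34.5  -1.2  49.8]
 [ 21.5  -0.9  49.8]
 [-31.6  -0.9  49.8]]
161.6719769416337
160.46100120050681
centre [ 0.56684507 -0.03230131  0.19591368] need [ -62.04506763   26.30131105 -195.91368051]
215 260 306 283.0
225 252 314 283.0
235 248 384 316.0
250 244 322 283.0
270 237 328 282.5
300 231 335 283.0
320 235 331 283.0
```

apply_moves([
  {"delta_pos": [-31, 13, 0], "roll": -0.033, "gripper": 0.3},
  {"delta_pos": [-31, 13, 0], "roll": 0, "gripper": 0.3},
  {"delta_pos": [0, 0, -30], "roll": 0, "gripper": 0.3},
  {"delta_pos": [0, 0, -30], "roll": 0, "gripper": 0.3},
  {"delta_pos": [0, 0, -15], "roll": 0, "gripper": 0.3},
  {"delta_pos": [0, 0, 0], "roll": 0, "gripper": 0.3},
  {"delta_pos": [0, 0, 0], "roll": 0, "gripper": 0.3},
])

```text
time_s: 4.5
position: [0.5038, -0.0035, 0.171]
eef_rot: [0.0, 0.187, 0.982, 0.0]
wrist_force: [-0.1, 0.0, -1.9]
grip_width: 0.043
gripper_force: 61.7
```

```bash
python3 - <<'E'
from h import *
o=arm.get_obs(); im=arm.capture("wrist"); print(o["position"],o["eef_rot"],o["time_s"],o["wrist_force"])
cv2.imwrite("pics/c4.png",cv2.resize(im[120:350,150:420],None,fx=2.6,fy=2.6,interpolation=cv2.INTER_CUBIC))
E
```

```text
[ 0.50383579 -0.0035342   0.17101883] [8.43476951e-05 1.87056338e-01 9.82349181e-01 8.00240954e-05] 4.5 [-0.14609189  0.02880255 -1.88987059]
```

View pics/c4.png

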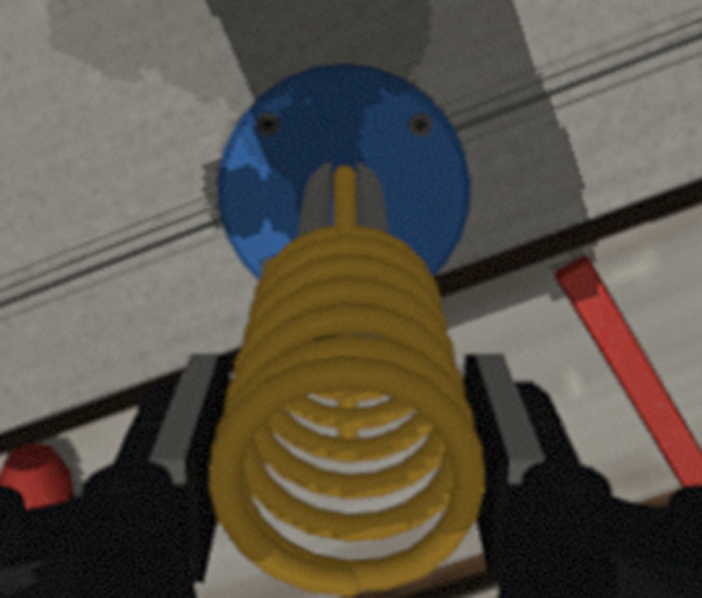

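The tail lies centred in the slot at crop (344,190), with the rod halves evenly on both sides. Lowering gently.

apply_moves([
  {"delta_pos": [0.3, -1.2, -8], "roll": 0, "gripper": 0.3},
  {"delta_pos": [0, 0, -8], "roll": 0, "gripper": 0.3},
  {"delta_pos": [0, 0, -8], "roll": 0, "gripper": 0.3},
  {"delta_pos": [0, 0, -8], "roll": 0, "gripper": 0.3},
  {"delta_pos": [0, 0, -4], "roll": 0, "gripper": 0.3},
  {"delta_pos": [0, 0, 0], "roll": 0, "gripper": 0.3},
])

```text
time_s: 5.15
position: [0.5038, -0.0056, 0.1333]
eef_rot: [-0.001, 0.188, 0.982, -0.0]
wrist_force: [0.1, 0.8, -1.7]
grip_width: 0.0435
gripper_force: 61.7
```

apply_moves([
  {"delta_pos": [0, 0.4, -12], "roll": 0, "gripper": 0.3},
  {"delta_pos": [0, 0, -14], "roll": 0, "gripper": 0.3},
  {"delta_pos": [0, 0, -14], "roll": 0, "gripper": 0.3},
  {"delta_pos": [0, 0, -12], "roll": 0, "gripper": 0.3},
  {"delta_pos": [0, 0, -8], "roll": 0, "gripper": 0.3},
  {"delta_pos": [0, 0, 0], "roll": 0, "gripper": 0.3},
  {"delta_pos": [0, 0, 0], "roll": 0, "gripper": 0.3},
])

```text
time_s: 5.85
position: [0.5046, -0.0052, 0.0744]
eef_rot: [-0.0, 0.188, 0.982, 0.0]
wrist_force: [0.4, 0.0, -1.8]
grip_width: 0.0437
gripper_force: 61.7
```

apply_moves([
  {"delta_pos": [0, 0, -4], "roll": 0, "gripper": 0.3},
  {"delta_pos": [0, 0, -3], "roll": 0, "gripper": 0.3},
  {"delta_pos": [0, 0, -2], "roll": 0, "gripper": 0.3},
  {"delta_pos": [0, 0, -1], "roll": 0, "gripper": 0.3},
  {"delta_pos": [0, 0, 0], "roll": 0, "gripper": 0.3},
])

```text
time_s: 6.35
position: [0.5045, -0.0052, 0.0645]
eef_rot: [0.0, 0.188, 0.982, 0.0]
wrist_force: [-1.4, 0.2, 0.0]
grip_width: 0.0434
gripper_force: 61.8
```

apply_moves([
  {"delta_pos": [0, 0, 0], "roll": 0, "gripper": 1},
  {"delta_pos": [0, 0, 0], "roll": 0, "gripper": 1},
  {"delta_pos": [0, 0, 0], "roll": 0, "gripper": 1},
  {"delta_pos": [0, 0, 0], "roll": 0, "gripper": 1},
  {"delta_pos": [0, 0, 20], "roll": 0, "gripper": 1},
  {"delta_pos": [0, 0, 40], "roll": 0, "gripper": 1},
  {"delta_pos": [0, 0, 40], "roll": 0, "gripper": 1},
  {"delta_pos": [0, 0, 40], "roll": 0, "gripper": 1},
  {"delta_pos": [-9, -30, 30], "roll": 0, "gripper": 1},
  {"delta_pos": [-9, -41, 20], "roll": 0, "gripper": 1},
  {"delta_pos": [-9, -41, 0], "roll": 0.05, "gripper": 1},
  {"delta_pos": [-9, -41, 0], "roll": 0.05, "gripper": 1},
  {"delta_pos": [-9, -41, 0], "roll": 0.05, "gripper": 1},
  {"delta_pos": [-8, -41, 0], "roll": 0, "gripper": 1},
  {"delta_pos": [0, 0, 0], "roll": 0, "gripper": 1},
  {"delta_pos": [0, 0, 0], "roll": 0, "gripper": 1},
])

```text
time_s: 7.95
position: [0.4511, -0.2408, 0.2542]
eef_rot: [-0.0, 0.115, 0.993, 0.0]
wrist_force: [-0.4, 0.0, 0.8]
grip_width: 0.0851
gripper_force: 0.0
```

```bash
python3 - <<'E'
from h import *
o=arm.get_obs(); im=arm.capture("wrist"); cv2.imwrite("pics/w3.png",im); print(o["position"],o["eef_rot"],o["time_s"])
np.save("w3.npy",[o],allow_pickle=True)
C=cal("wrist",o)
m=cv2.inRange(cv2.cvtColor(im,cv2.COLOR_BGR2HSV),(0,0,150),(180,45,255)); n,l,s,c=cv2.connectedComponentsWithStats(m); print(s[s[:,4]>800],c[s[:,4]>800])
cv2.imwrite("pics/top1.png",arm.capture("top"));cv2.imwrite("pics/scene1.png",arm.capture("scene"))
E
```

```text
[ 0.45108225 -0.24080328  0.25415816] [-1.00213920e-04  1.14838758e-01  9.93384100e-01  2.81464521e-04] 7.95
[[     0      0    560    420 232317]
 [   260    110     32     59   1348]] [[280.08797893 210.16845517]
 [271.88130564 134.33753709]]
```

View pics/w3.png

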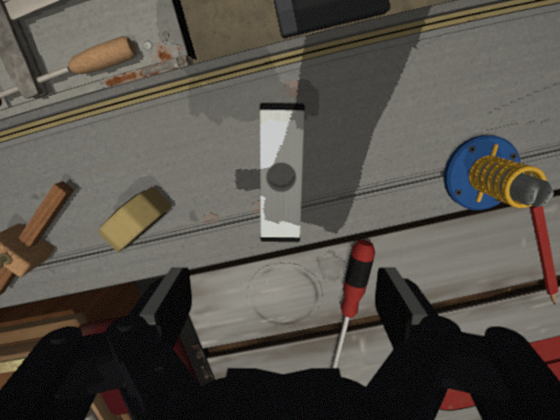

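The spring is now seated: both tail ends lie on the blue base near (493,158), and the rod stands out of its top. The bar's hole is at (281,177), with corners about (260.5,104), (305,104.5), (299.5,240), (261,240).

```bash
python3 - <<'E'
from h import *
o=np.load("w3.npy",allow_pickle=True)[0]; C=cal("wrist",o); im=cv2.imread("pics/w3.png"); t=o["position"]
Q=onz(C,[[260.5,104],[305,104.5],[299.5,240],[261,240]],.016); print(Q.round(4)); c=Q.mean(0)
a=(Q[0]+Q[1]-Q[2]-Q[3])/2; print("centre",c,"len",np.linalg.norm(a),"wid",np.linalg.norm(Q[0]-Q[1]),np.linalg.norm(Q[2]-Q[3]),"ang",np.degrees(np.arctan2(a[1],a[0])))
for u,v in ((Q[0],Q[3]),(Q[1],Q[2])): print(np.degrees(np.arctan2(*(u-v)[1::-1])))
g=cv2.cvtColor(im,cv2.COLOR_BGR2GRAY)[160:195,263:300]; big=cv2.resize(g,None,fx=8,fy=8,interpolation=cv2.INTER_CUBIC)
_,m=cv2.threshold(big,0,255,cv2.THRESH_BINARY_INV+cv2.THRESH_OTSU); cn=[x for x in cv2.findContours(m,0,1)[0] if cv2.contourArea(x)>3000]
for x in cn:
    e=cv2.fitEllipse(x); f=(np.array(e[0])+.5)/8-.5+[263,160]; print("hole",f,np.array(e[1])/8,onz(C,f,.016))
q=o["eef_rot"]; M=R.from_quat([q[1],q[2],q[3],q[0]]).as_matrix(); print("toolx",np.degrees(np.arctan2(M[1,0],M[0,0])), ((c-t)*1000).round(1))
E
```

```text
[[ 0.3691 -0.2475  0.016 ]
 [ 0.3806 -0.2004  0.016 ]
 [ 0.5363 -0.2404  0.016 ]
 [ 0.5253 -0.2869  0.016 ]]
centre [ 0.45282322 -0.243821    0.016     ] len 0.16092881363814865 wid 0.04859252173814769 0.047763652616910256 ang 165.70551788306364
165.85403995701245
165.55655104294274
hole [280.739254   176.76824379] [29.13804245 29.70913506] [[ 0.45309606 -0.24469949  0.016     ]]
toolx 166.81135360688532 [   1.7   -3.  -238.2]
```

apply_moves([
  {"delta_pos": [2, -3.4, -40], "roll": -0.02, "gripper": 1},
  {"delta_pos": [0, 0, -45], "roll": 0, "gripper": 1},
  {"delta_pos": [0, 0, -45], "roll": 0, "gripper": 1},
  {"delta_pos": [0, 0, -45], "roll": 0, "gripper": 1},
  {"delta_pos": [0, 0, -35], "roll": 0, "gripper": 1},
  {"delta_pos": [0, 0, -16], "roll": 0, "gripper": 1},
  {"delta_pos": [0, 0, -10], "roll": 0, "gripper": 1},
  {"delta_pos": [0, 0, 0], "roll": 0, "gripper": 1},
  {"delta_pos": [0, 0, 0], "roll": 0, "gripper": 0.35},
  {"delta_pos": [0, 0, 0], "roll": 0, "gripper": 0.35},
  {"delta_pos": [0, 0, 0], "roll": 0, "gripper": 0.35},
  {"delta_pos": [0, 0, 0], "roll": 0, "gripper": 0.35},
  {"delta_pos": [0, 0, 0], "roll": 0, "gripper": 0.35},
])

```text
time_s: 9.4
position: [0.4546, -0.2442, 0.02]
eef_rot: [0.001, 0.124, 0.992, -0.0]
wrist_force: [-0.5, 0.7, 7.3]
grip_width: 0.0461
gripper_force: 61.5
```

apply_moves([
  {"delta_pos": [0, 0, 15], "roll": 0, "gripper": 0.35},
  {"delta_pos": [0, 0, 35], "roll": 0, "gripper": 0.35},
  {"delta_pos": [0, 0, 45], "roll": 0, "gripper": 0.35},
  {"delta_pos": [0, 0, 45], "roll": 0, "gripper": 0.35},
  {"delta_pos": [6, 30, 30], "roll": 0, "gripper": 0.35},
  {"delta_pos": [8, 40, 10], "roll": 0, "gripper": 0.35},
  {"delta_pos": [8, 40, 0], "roll": 0, "gripper": 0.35},
  {"delta_pos": [6, 40, 0], "roll": 0, "gripper": 0.35},
  {"delta_pos": [0, 0, 0], "roll": 0, "gripper": 0.35},
  {"delta_pos": [0, 0, 0], "roll": 0, "gripper": 0.35},
  {"delta_pos": [0, 0, 0], "roll": 0, "gripper": 0.35},
])

```text
time_s: 10.5
position: [0.4813, -0.0943, 0.1985]
eef_rot: [0.0, 0.124, 0.992, -0.0]
wrist_force: [0.2, -1.1, -2.6]
grip_width: 0.0457
gripper_force: 62.8
```

```bash
python3 - <<'E'
from h import *
o=arm.get_obs(); im=arm.capture("wrist"); cv2.imwrite("pics/w4.png",im); print(o["position"],o["eef_rot"],o["time_s"],o["wrist_force"],o["grip_width"])
np.save("w4.npy",[o],allow_pickle=True)
E
```

```text
[ 0.4813238  -0.09425248  0.19847649] [ 1.03517694e-04  1.23882812e-01  9.92296817e-01 -2.53365414e-04] 10.5 [ 0.23162037 -1.11931083 -2.57628607] 0.04566581166832437
```

View pics/w4.png

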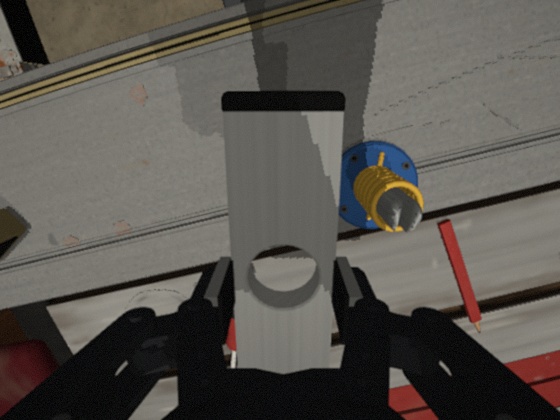

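The picture shows the bar held, its hole near (283,276), and the spring on the post near (395,200) with the rod top at about (400,212). I'll check numerically whether the bar hangs level, and locate hole and rod.

```bash
python3 - <<'E'
from h import *
from scipy.optimize import least_squares
o=np.load("w4.npy",allow_pickle=True)[0]; im=cv2.imread("pics/w4.png"); g=cv2.GaussianBlur(cv2.cvtColor(im,cv2.COLOR_BGR2GRAY),(3,3),0).astype(int)
for r in range(84,120,2): print(r,g[r,270:300].mean().round(),end=' | ')
print()
for r in (96,104,120,140,160,180,200,220,240,250):
    d=np.diff(g[r]); a=208+np.argmax(d[208:250]); b=325+np.argmin(d[325:350]); b2=325+np.argmax(abs(d[325:350])); a2=208+np.argmax(abs(d[208:250])); print(r,a,d[a],a2,'|',b,d[b],b2,d[b2])
c=im[235:320,235:332]; print([int(v) for v in g[240:316:2,283]]); print([int(v) for v in g[275,236:332:2]])
hsv=cv2.cvtColor(im,cv2.COLOR_BGR2HSV)
print("sat row 205..235 col 400", hsv[180:240:3,400].tolist())
E
```

```text
84 64.0 | 86 64.0 | 88 63.0 | 90 42.0 | 92 13.0 | 94 12.0 | 96 13.0 | 98 13.0 | 100 12.0 | 102 12.0 | 104 12.0 | 106 12.0 | 108 11.0 | 110 33.0 | 112 89.0 | 114 102.0 | 116 101.0 | 118 101.0 | 
96 225 2 221 | 330 -2 344 22
104 217 2 221 | 348 -2 344 23
120 210 1 222 | 342 -24 342 -24
140 229 2 223 | 341 -22 341 -22
160 230 2 224 | 341 -35 341 -35
180 241 2 226 | 340 -31 340 -31
200 219 2 226 | 338 -29 338 -29
220 211 6 228 | 337 -9 337 -9
240 225 2 229 | 336 -14 336 -14
250 220 2 229 | 326 -1 335 12
[99, 98, 84, 40, 16, 16, 22, 63, 79, 106, 130, 131, 131, 131, 133, 134, 132, 127, 125, 126, 128, 132, 134, 136, 137, 122, 83, 77, 77, 76, 76, 76, 75, 77, 97, 114, 125, 127]
[97, 98, 98, 98, 95, 87, 74, 69, 70, 91, 130, 134, 134, 133, 132, 133, 131, 132, 131, 130, 129, 128, 127, 126, 125, 125, 125, 125, 125, 125, 125, 126, 127, 127, 128, 129, 131, 129, 104, 74, 70, 73, 88, 96, 97, 96, 96, 96]
sat row 205..235 col 400 [[20, 184, 112], [21, 181, 208], [21, 187, 158], [20, 104, 76], [30, 9, 57], [23, 17, 59], [38, 17, 61], [30, 11, 68], [30, 14, 72], [30, 12, 66], [30, 10, 98], [38, 12, 86], [23, 15, 70], [30, 9, 54], [50, 14, 54], [17, 72, 74], [22, 184, 207], [18, 88, 134], [18, 27, 122], [22, 22, 130]]
```

```bash
cat > bar.py <<'E'
from h import *
from scipy.optimize import least_squares
def fit(o,L,Rr,E,H,verbose=1):
    C=cal("wrist",o); q=o["eef_rot"]; M=R.from_quat([q[1],q[2],q[3],q[0]]).as_matrix(); t=o["position"]
    def uv(px,p):
        c,d=ray(C,px); c=(c-t)@M*1000; d=d@M
        B=R.from_euler('xyz',[*p[3:6]]).as_matrix()  # bar axes in tool, z along tool z (down)
        n=B[:,2]; s=((p[:3]-c)@n)/(d@n); X=c+d*s[:,None]; return (X-p[:3])@B
    def res(p):
        return np.r_[uv(L,p)[:,1]+24,uv(Rr,p)[:,1]-24,uv(E,p)[:,0]-83,np.hypot(*uv(H,p)[:,:2].T)-17]
    s=least_squares(res,[0,0,5,0,0,0]); p=s.x
    if verbose: print("top centre in tool mm",p[:3].round(2),"tilt deg",np.degrees(p[3:]).round(2),"res",s.fun.round(2))
    return p
E
python3 - <<'E'
from bar import *
im=cv2.imread("pics/w4.png"); o=np.load("w4.npy",allow_pickle=True)[0]
g=cv2.cvtColor(im,cv2.COLOR_BGR2GRAY).astype(float)
L=[[x+.5,r] for r,x in ((120,222),(140,223),(160,224),(180,226),(200,226),(220,228),(240,229))]
Rr=[[x+.5,r] for r,x in ((120,342),(140,341),(160,341),(180,340),(200,338),(220,337),(240,336))]
def cross(a,th):  # first subpixel crossing
    i=np.where((a[:-1]-th)*(a[1:]-th)<0)[0][0]; return i+(th-a[i])/(a[i+1]-a[i])
H=[]
for x in (270,276,283,290,296):
    H+=[[x,235+cross(g[235:,x],70)],[x,318-cross(g[318:280:-1,x],92)]]
for r in (262,270,278,286):
    H+=[[236+cross(g[r,236:],85),r],[331-cross(g[r,331:280:-1],85),r]]
E=[[x,85+cross(g[85:,x],38)] for x in (240,260,283,305,325)]
print(np.round(H,1).tolist(),np.round(E,1).tolist())
fit(o,L,Rr,E,H)
E
```

```text
Traceback (most recent call last):
IndexError: index 0 is out of bounds for axis 0 with size 0
```

```bash
python3 - <<'E'
from bar import *
im=cv2.imread("pics/w4.png"); o=np.load("w4.npy",allow_pickle=True)[0]
g=cv2.cvtColor(im,cv2.COLOR_BGR2GRAY).astype(float)
L=[[x+.5,r] for r,x in ((120,222),(140,223),(160,224),(180,226),(200,226),(220,228),(240,229))]
Rr=[[x+.5,r] for r,x in ((120,342),(140,341),(160,341),(180,340),(200,338),(220,337),(240,336))]
def cross(a,th):
    i=np.where((a[:-1]-th)*(a[1:]-th)<0)[0]; return i[0]+(th-a[i[0]])/(a[i[0]+1]-a[i[0]]) if len(i) else np.nan
H=[]
for x in (270,276,283,290,296):
    H+=[[x,235+cross(g[235:,x],70)],[x,318-cross(g[318:280:-1,x],92)]]
for r in (270,275,280,286):
    H+=[[236+cross(g[r,236:],85),r],[331-cross(g[r,331:280:-1],85),r]]
H=[h for h in H if not np.isnan(h).any()]
E=[[x,85+cross(g[85:,x],38)] for x in (240,260,283,305,325)]
print(np.round(H,1).tolist(),np.round(E,1).tolist())
fit(o,L,Rr,E,H)
E
```

```text
[[270.0, 247.8], [270.0, 305.6], [276.0, 245.8], [276.0, 307.3], [283.0, 245.0], [283.0, 307.5], [290.0, 244.8], [290.0, 306.9], [296.0, 246.3], [296.0, 305.4], [315.1, 270.0], [319.3, 270.0], [246.2, 275.0], [319.5, 275.0], [246.7, 280.0], [319.1, 280.0], [248.5, 286.0], [316.8, 286.0]] [[240.0, 91.2], [260.0, 90.6], [283.0, 90.1], [305.0, 90.5], [325.0, 90.4]]
top centre in tool mm [ 0.63 -1.19  4.36] tilt deg [0.37 1.43 0.02] res [ 0.01 -0.04 -0.09  0.26 -0.24  0.1   0.01 -0.26 -0.21  0.26  0.34  0.
  0.1   0.21 -0.26 -0.06  0.12 -0.03  0.05 -0.34 -0.04 -0.1   0.13 -0.02
 -0.06  0.4  -0.06  0.36 -0.03 -1.39  0.52  0.24  0.29  0.11  0.23 -0.05
 -0.13]
```

The fit is good: bar top centre at tool (0.6, -1.2, 4.4) mm with 1.4° of tilt, so it hangs level. Over the post, the TCP should be at (0.5057, -0.0050).

apply_moves([
  {"delta_pos": [8, 30, 0], "roll": 0, "gripper": 0.35},
  {"delta_pos": [8, 30, 0], "roll": 0, "gripper": 0.35},
  {"delta_pos": [8.4, 29.3, 0], "roll": 0, "gripper": 0.35},
  {"delta_pos": [0, 0, -25], "roll": 0, "gripper": 0.35},
  {"delta_pos": [0, 0, -25], "roll": 0, "gripper": 0.35},
  {"delta_pos": [0, 0, -14], "roll": 0, "gripper": 0.35},
  {"delta_pos": [0, 0, 0], "roll": 0, "gripper": 0.35},
  {"delta_pos": [0, 0, 0], "roll": 0, "gripper": 0.35},
])

```text
time_s: 11.35
position: [0.5059, -0.0052, 0.1345]
eef_rot: [-0.0, 0.124, 0.992, -0.0]
wrist_force: [0.4, -0.9, -1.7]
grip_width: 0.0464
gripper_force: 62.9
```

```bash
python3 - <<'E'
from h import *
o=arm.get_obs(); im=arm.capture("wrist"); cv2.imwrite("pics/w5.png",im); print(o["position"],o["eef_rot"],o["time_s"],o["wrist_force"])
np.save("w5.npy",[o],allow_pickle=True); C=cal("wrist",o)
# spring/rod position from w4, rod outline by low saturation inside the ring
o4=np.load("w4.npy",allow_pickle=True)[0]; C4=cal("wrist",o4); i4=cv2.imread("pics/w4.png"); h=cv2.cvtColor(i4,cv2.COLOR_BGR2HSV)
y=cv2.inRange(h,(15,130,60),(35,255,255)); y[:,:345]=0; y[:,430:]=0; y[:140]=0; y[250:]=0
for r in range(192,236,4):
    x=np.where(y[r])[0]; s=np.where((h[r,378:425,1]<60))[0]+378; print(r,x.min() if len(x) else 0,x.max() if len(x) else 0,s.min() if len(s) else 0,s.max() if len(s) else 0)
print(proj(C4,[[.5048,-.006,.104],[.5048,-.006,.082],[.5048,-.006,.097]]))
print("hole now",proj(C,[[.5048,-.006,.104]]))
E
```

```text
[ 0.50590985 -0.00522974  0.13450343] [-1.64545271e-04  1.24417702e-01  9.92229914e-01 -7.74598532e-05] 11.35 [ 0.36996307 -0.88171587 -1.65809797]
192 354 419 385 424
196 356 421 381 424
200 359 422 379 424
204 361 422 378 424
208 365 422 378 424
212 367 376 378 424
216 367 380 382 422
220 374 383 385 424
224 377 387 388 424
228 381 402 379 424
232 0 0 378 424
[[407.26919022 216.60413008]
 [397.33467451 207.46462524]
 [403.9288915  213.52892838]]
hole now [[283.10271645 252.6269862 ]]
```

apply_moves([
  {"delta_pos": [0, 0, -7], "roll": 0, "gripper": 0.35},
  {"delta_pos": [0, 0, -7], "roll": 0, "gripper": 0.35},
  {"delta_pos": [0, 0, -6], "roll": 0, "gripper": 0.35},
  {"delta_pos": [0, 0, 0], "roll": 0, "gripper": 0.35},
  {"delta_pos": [0, 0, 0], "roll": 0, "gripper": 0.35},
])

```text
time_s: 11.9
position: [0.5056, -0.0042, 0.1141]
eef_rot: [-0.0, 0.124, 0.992, -0.0]
wrist_force: [-0.2, -0.3, -1.7]
grip_width: 0.0458
gripper_force: 62.9
```

Underside is about 94 mm up, past the rod's tip, with no contact. Continuing down to the spring.

apply_moves([
  {"delta_pos": [0, -0.8, -5], "roll": 0, "gripper": 0.35},
  {"delta_pos": [0, 0, -4], "roll": 0, "gripper": 0.35},
  {"delta_pos": [0, 0, -2], "roll": 0, "gripper": 0.35},
  {"delta_pos": [0, 0, 0], "roll": 0, "gripper": 0.35},
  {"delta_pos": [0, 0, 0], "roll": 0, "gripper": 0.35},
])

```text
time_s: 12.4
position: [0.5058, -0.0051, 0.1033]
eef_rot: [-0.0, 0.124, 0.992, -0.0]
wrist_force: [-0.4, 0.2, -1.5]
grip_width: 0.0458
gripper_force: 62.9
```

apply_moves([
  {"delta_pos": [0, 0, -1], "roll": 0, "gripper": 0.35},
  {"delta_pos": [0, 0, -0.5], "roll": 0, "gripper": 0.35},
  {"delta_pos": [0, 0, 0], "roll": 0, "gripper": 0.35},
  {"delta_pos": [0, 0, 0], "roll": 0, "gripper": 0.35},
])

```text
time_s: 12.8
position: [0.506, -0.0051, 0.1021]
eef_rot: [0.0, 0.124, 0.992, 0.0]
wrist_force: [-0.4, 0.2, 0.5]
grip_width: 0.0459
gripper_force: 63.1
```

Contact at the expected height. Releasing, then straight up and back.

apply_moves([
  {"delta_pos": [0, 0, 0], "roll": 0, "gripper": 0.6},
  {"delta_pos": [0, 0, 0], "roll": 0, "gripper": 0.8},
  {"delta_pos": [0, 0, 0], "roll": 0, "gripper": 1},
  {"delta_pos": [0, 0, 0], "roll": 0, "gripper": 1},
  {"delta_pos": [0, 0, 0], "roll": 0, "gripper": 1},
  {"delta_pos": [0, 0, 15], "roll": 0, "gripper": 1},
  {"delta_pos": [0, 0, 30], "roll": 0, "gripper": 1},
  {"delta_pos": [0, 0, 40], "roll": 0, "gripper": 1},
  {"delta_pos": [0, 0, 40], "roll": 0, "gripper": 1},
  {"delta_pos": [0, 0, 30], "roll": 0, "gripper": 1},
  {"delta_pos": [0, 0, 0], "roll": 0, "gripper": 1},
  {"delta_pos": [0, 0, 0], "roll": 0, "gripper": 1},
])

```text
time_s: 14.0
position: [0.5063, -0.0051, 0.2572]
eef_rot: [0.001, 0.124, 0.992, 0.0]
wrist_force: [-0.2, -0.5, -0.7]
grip_width: 0.0853
gripper_force: 0.0
```

```bash
python3 - <<'E'
from bar import *
o=arm.get_obs(); im=arm.capture("wrist"); cv2.imwrite("pics/w6.png",im); print(o["position"],o["time_s"],o["wrist_force"])
C=cal("wrist",o)
K=np.array([.5048,-.006]); u=np.array([np.cos(np.radians(165.7)),np.sin(np.radians(165.7))]); v=np.array([u[1],-u[0]])
pred=proj(C,[[*(K+a*u+b*v),.098] for a,b in ((83,-25),(83,25),(-83,25),(-83,-25))for a,b in [(a/1000,b/1000)]]); print("pred",pred.round(1))
g=cv2.GaussianBlur(cv2.cvtColor(im,cv2.COLOR_BGR2GRAY),(3,3),0).astype(int)
xc=int(pred[:,0].mean()); y0=int(pred[:2,1].mean()); y1=int(pred[2:,1].mean())
for r in np.linspace(y0+12,y1-12,7).astype(int):
    d=np.diff(g[r]); a=xc-45+np.argmax(abs(d[xc-45:xc-18])); b=xc+18+np.argmax(abs(d[xc+18:xc+45])); print(r,a+.5,d[a],b+.5,d[b])
print("col",y0-15,g[y0-15:y0+16,xc].tolist()); print(y1-15,g[y1-15:y1+16,xc].tolist())
E
```

```text
[ 0.50629685 -0.00509145  0.25723235] 14.0 [-0.16650303 -0.46968979 -0.74867857]
pred [[253.4  96.5]
 [312.1  96.6]
 [307.2 270.3]
 [257.6 270.3]]
108 250.5 -18 310.5 -26
133 252.5 -6 306.5 -12
158 255.5 23 309.5 -26
183 256.5 30 309.5 -31
208 257.5 9 308.5 -28
233 257.5 29 303.5 -2
258 258.5 28 307.5 -26
col 81 [52, 51, 51, 51, 51, 50, 49, 51, 52, 52, 51, 51, 50, 50, 47, 36, 20, 10, 7, 9, 10, 11, 11, 14, 35, 67, 88, 94, 94, 93, 94]
255 [114, 114, 114, 114, 114, 115, 114, 107, 85, 50, 26, 20, 27, 50, 86, 114, 125, 126, 125, 124, 122, 118, 116, 117, 118, 118, 116, 112, 108, 106, 105]
```

The bar's edges and ends are within 2 px of where they should be for a bar lying level and centred at this height (ends at rows 96 and 268.5, against 96.5 and 270.3 predicted). Handing in.

```bash
python3 -c "
from workcell import arm
print(arm.close_job())"
```

```text
the job is handed in; nothing more can be done
None
```

I handed the job in at about 14 s of robot time: the spring is on the post with its tail at the bottom of the slot, and the clamp bar lies level on top, released and centred to about 1 mm. The hand-in call returned no verdict; I saw no contact with the other things on the table but didn't re-measure their positions.

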